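# Index the burr carousel and hold the loupe in focus over the gold grinder burr

### The arm

A 6-joint arm with a two-finger parallel gripper is mounted at the origin on the work surface. World frame = base frame: x ahead of the robot, y to its left, z up, the work surface at z = 0. Lengths are in m, angles in rad, forces in N, time in s.
With the tool pointing down it reaches from about 0.35 to 0.85 m from the base axis. Payload 8.1 kg.
Tool frame: the origin (TCP) lies midway between the tips of the shut fingers; the grasp point (between the pads) lies 19 mm behind it; z points along the fingers, y is the line along which they close (so a half turn about z gives the same grasp; the last joint's range is limited). The gripper opens to 85 mm and grips with 20 to 120 N. Pads are 22 mm wide; open, the fingers measure 114 mm over their backs; the gripper's body (76 mm by 85 mm) begins 54 mm behind the grasp point. The pads swing forward as they close: fully open they stand 13 mm farther back than shut.
Start: joints at [1.058, 0.13, 1.488, -0, 1.523, -0.085], TCP at [0.249, 0.546, 0.231] pointing down, gripper open.
Joint ranges: [-2.96, 2.96], [-0.89, 2.26], [0.02, 2.5], [-1.34, 4.48], [0, 2.73], [-2.66, 2.66]. Speed limits (rad/s): [2.39, 2.39, 2.79, 3.14, 3.14, 3.14].

### API

Orientations are given as a unit quaternion [w, x, y, z].
In Python, from workcell import env, cams gives the robot as it stands. The module is installed in compiled form; this text tells all that it offers.
- The arm moves only by the tool drive_tool, never from a script. Its argument "targets" is one flat list of numbers, 5 for each row, row after row: the opening, from 0 (shut) to 1 (fully open), then the shift along the tool's x, y, z in cm, then the turn about the tool's z in degrees. In form: [fingers, tx, ty, tz, yaw, fingers, tx, ty, tz, yaw, ...]. A call has 1 to 5 rows; each row is the pose to reach, as a shift and turn from the pose commanded when the call began, along the tool's axes at that moment; what a row does not reach only later rows make up. A row lasts 1/8 s, in which the tool goes at most 62.5 mm and 10.7 degrees, less where a joint would pass 70% of its speed; a pose out of reach is approached as far as the arm can. A call with a gripper value outside its range is refused whole. The fingers move at their own pace and stop on an object; the grip force is fixed at half the most. Time passes only in rows, so rows that repeat a pose let the fingers close. It gives the time, the measured TCP pose, the force, the opening and the grip force at its end, in the units of the state.
- env.state(): the state, without advancing time (a new reading comes with each control period).
- cams.get_image(name): name is "scene" or "top" or "wrist"; returns the picture (420x560x3 uint8, red, green, blue); there is no depth.
- cams.camera_model(name): a dict with "K" (3x3 intrinsics, pixels), "distortion" ([k1, k2, p1, p2, k3] as OpenCV has them; the pictures are not rectified), "position" and "attitude" of the camera in the world; the wrist camera has in their place "hand_eye" (4x4, takes a point from camera to tool coordinates, whose origin is the TCP and whose axes are the flange's). Camera axes: x right, y up, looking along -z (the intrinsics and any distortion apply to the point x, -y, -z); pixel columns grow to the right and rows downward; lengths in m; the calibration is good to about 2 mm. A picture is of the moment at which its call begins: read the wrist's pose just before it. camera_model takes no time and is no camera call.
- env.sign_off(): hands the job in; it is judged then, once.
The state is a dict: "t": time; "q": joint angles; "joint_vel": joint speeds; "tau": joint torques, N m; "tool_pos": TCP position; "eef_rot": TCP orientation; "force": force on the tool from outside, world axes, zero at the start; "torque": the same for the moment, N m; "gripper_width": opening from 0.0 (shut) to 1.0 (fully open); "gripper_force": force on a finger pad.
Only numpy, scipy, OpenCV 4.12 (cv2) and the standard library are available. Lean on these libraries where they do the work, as an engineer would, in place of code of your own. Each camera call takes 0.05 s, during which the arm holds its last target. There are 200 camera calls.

### The job

Turn the black knob of the inspection carousel by one click, whichever way brings the gold grinder burr to the viewing place marked by the orange arrow, leaving all burrs on their pegs. Then pick up the red-handled loupe and hold its lens level and still, centred over the gold burr with the lens frame at the height of the orange band on the gauge post, touching neither burrs nor stand with the loupe. Leave the scale, steel cup and blue dish where they are, and finish while still holding the loupe there: do not put it down.

Things in the scene. Friction and masses are not known exactly. Their poses are not given: they have to be found in the camera images.
- stand: Fixed grey stand: round foot 208 mm across, 18 mm high, under the carousel. Origin on the carousel's axis at bench height, z up. Its -x points to the viewing place, roughly to the robot (turned up to 30 degrees either way); there a tongue, to 138 mm from the axis, bears an orange arrow pointing inwards. Gauge post, 12 mm thick, 128 mm tall, at (-76, 96) mm in this frame.
- carousel (a joint): Turn of the aluminium plate (192 mm across, top 30 mm above the bench, six pegs 18 mm thick, 8 mm high, on a 62 mm radius, 60 degrees apart, three empty), rad, counter-clockwise from above. Starts at 0. Sprung clicks at -1.047, 0, +1.047, stops at 1.11 either way. Resists with about 0.2 N m; turned over 0.7 rad and let go it snaps on to the next click.
- carousel_knob (a point): Grip point of the black bar knob, on the carousel's axis, 70 mm above the bench. Bar 46 mm long, 14 mm wide, from 51 to 83 mm above the bench, on a 30 mm stem. Axes turn with the carousel: x along the bar, y across it (the way to pinch), z up. At joint 0 the bar lies along the stand's x.
- station (a point): Viewing place: the point 62 mm from the carousel's axis along the stand's -x, 42 mm above the bench (at the burrs' top faces).
- focus_band (a point): Middle of the orange band (12 mm high, 17 mm across) on the gauge post: 112 mm above the bench, the focal height for the middle of the lens frame's thickness (70 mm above the burrs' top faces).
- burr_gold: Gold flat grinder burr, the one to inspect: toothed ring 54 mm across, 22 mm hole, 12 mm high, loose on a carousel peg with 2 mm play all round. Origin centre of the underside, 30 mm above the bench. Starts on the peg 60 degrees to one side or the other of the viewing place.
- burr_dark: Black burr of the same size and origin; starts at the viewing place.
- burr_steel: Bright steel burr of the same size and origin; starts on the other side from the gold one.
- loupe: Loupe flat on the bench, 100 to 170 g: red handle 84 mm long (along x), 18 mm wide, 26 mm high, short neck, then black round lens frame 64 mm across, 10 mm thick, around clear glass; undersides flush. Origin: centre of the handle's underside; x to the lens, z up. Balances about 10 mm from the origin towards the lens. Grip the handle across its width.
- lens (a point): Centre of the loupe's lens, mid-thickness of the frame: 80 mm along the loupe's x from its origin, 5 mm above the underside.
- scale: Bystander: white scale with black pad, 110 x 120 x 30 mm, origin centre of underside.
- dosing_cup: Bystander: steel cup 58 mm across, 70 mm high, origin centre of underside.
- blue_dish: Bystander: blue bowl 110 mm across, 35 mm high, origin centre of underside.
Things that resemble listed ones, but are neither listed nor needed, are in the scene too. Of the things like the burr_gold, leave any that is green or turquoise; of the rest the smaller one is meant.

How it is judged:
By the outcome, as a careful person would: the job done as asked, in the order asked, and still so for the second after the job is handed in, while the arm keeps its last pose, push and grip.
It also fails if it takes over 51 s, if anything falls off the work surface, if the arm or the gripper's body presses on something with over 40 N, if the wrist force passes 120 N, or if a joint passes its speed limit or range.

## Working session

There is one attempt and no reset: what is moved stays moved. The work goes in short steps, Python scripts to look and compute and a tool call to move; the robot and the scene stay as the last step left them, time stands still between calls to the robot, and variables do not carry over. Pictures are saved under pics/ and viewed, at most 10 in all, crops included, and the job is handed in when it is done.

Besides the shell and the picture viewer there is one more tool, called after "Call:" as name(argument=value, ...) on one line, values as JSON. drive_tool: Moves the arm, as the interface text tells. Its arguments: {"type":"object","properties":{"targets":{"type":"array","items":{"type":"number"}}},"required":["targets"]}

```bash
mkdir -p pics; cat > h.py <<'E'
import numpy as np, cv2
from scipy.spatial.transform import Rotation as R
from workcell import env, cams
def rot(q): q=np.array(q); return R.from_quat([q[1],q[2],q[3],q[0]]).as_matrix()
def pose(name,st=None):
    m=cams.camera_model(name)
    if 'hand_eye' in m:
        st=st or env.state(); T=np.eye(4); T[:3,:3]=rot(st['eef_rot']); T[:3,3]=st['tool_pos']
        T=T@np.array(m['hand_eye']); return m,T[:3,:3],T[:3,3]
    a=np.array(m['attitude']); a=rot(a) if a.size==4 else a
    return m,a,np.array(m['position'])
def ray(P,uv):
    m,A,p=P; x=cv2.undistortPoints(np.array([[uv]],float),np.array(m['K'],float),np.array(m['distortion'],float))[0,0]
    d=A@np.array([x[0],-x[1],-1]); return p,d/np.linalg.norm(d)
def plane(P,uv,z): p,d=ray(P,uv); return p+d*(z-p[2])/d[2]
def tri(*obs):
    M=np.zeros((3,3)); b=np.zeros(3)
    for P,uv in obs:
        p,d=ray(P,uv); Q=np.eye(3)-np.outer(d,d); M+=Q; b+=Q@p
    return np.linalg.solve(M,b)
def proj(P,X):
    m,A,p=P; c=A.T@(np.array(X)-p); c=np.array([c[0],-c[1],-c[2]])
    return cv2.projectPoints(c.reshape(1,1,3),np.zeros(3),np.zeros(3),np.array(m['K'],float),np.array(m['distortion'],float))[0][0,0]
E
python3 - <<'E'
from h import *
for n in ['scene','top']:
    im=cams.get_image(n); cv2.imwrite(f'pics/{n}0.png',cv2.resize(im[:,:,::-1],None,fx=1.4,fy=1.4,interpolation=cv2.INTER_CUBIC))
    print(cams.camera_model(n))
print(cams.camera_model('wrist')); print(env.state())
E
```

```text
{'K': array([[526.49843337,   0.        , 271.3724189 ],
       [  0.        , 526.49843337, 210.33257193],
       [  0.        ,   0.        ,   1.        ]]), 'distortion': array([-0.13683677,  0.        ,  0.        ,  0.        ,  0.        ]), 'position': array([1.38550732, 0.13415214, 1.00642939]), 'attitude': array([0.63356029, 0.23726479, 0.25791584, 0.68977257])}
{'K': array([[545.91694111,   0.        , 281.36202361],
       [  0.        , 545.91694111, 206.41073345],
       [  0.        ,   0.        ,   1.        ]]), 'distortion': array([-0.05845288,  0.        ,  0.        ,  0.        ,  0.        ]), 'position': array([0.31160888, 0.08287132, 1.23800261]), 'attitude': array([-0.6665266 , -0.07302437,  0.08134156,  0.73742341])}
{'K': array([[297.56537   ,   0.        , 276.24681526],
       [  0.        , 297.56537   , 209.29209171],
       [  0.        ,   0.        ,   1.        ]]), 'distortion': array([-0.03810161,  0.        ,  0.        ,  0.        ,  0.        ]), 'hand_eye': array([[-1.70842195e-03,  9.45925033e-01,  3.24380815e-01,
         8.45027618e-02],

[... 241 characters left out ...]
0000000e+00]])}
{'t': 0.1, 'q': array([ 1.05762312e+00,  1.31096965e-01,  1.48916559e+00,  1.69317426e-05,
        1.52299585e+00, -8.53939588e-02]), 'joint_vel': array([ 0.00014664, -0.00218459, -0.00274519, -0.00023503, -0.00013741,
       -0.00077025]), 'tau': array([ 2.31881750e-03, -5.70952821e+01, -5.01940870e+01, -4.47880598e-05,
        8.14846455e-03, -4.94150470e-05]), 'tool_pos': array([0.24863991, 0.54551827, 0.2303452 ]), 'eef_rot': array([-2.53641423e-04,  2.12262816e-01,  9.77212261e-01, -7.93359395e-04]), 'force': array([-0.13347184,  0.00225964,  0.00900443]), 'torque': array([ 0.03662949, -0.01429511, -0.041787  ]), 'gripper_force': 0.0, 'gripper_width': 0.9944411042250986}
```

View pics/scene0.png

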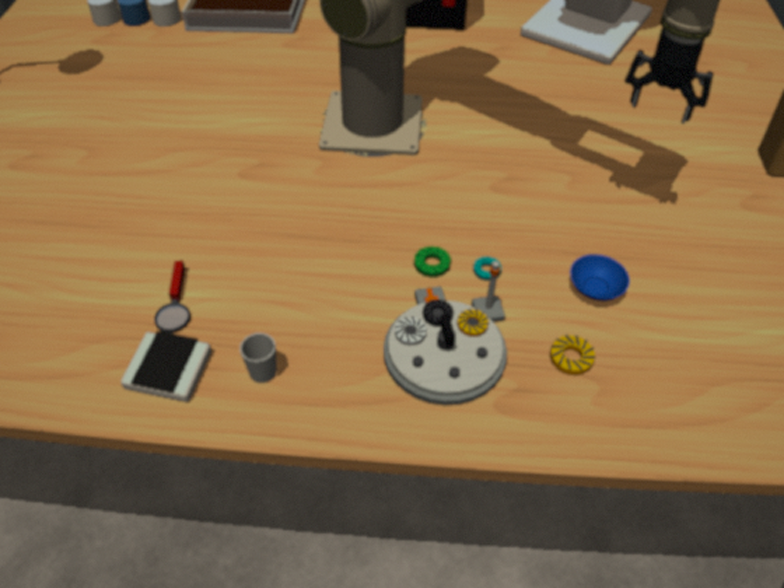

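View pics/top0.png

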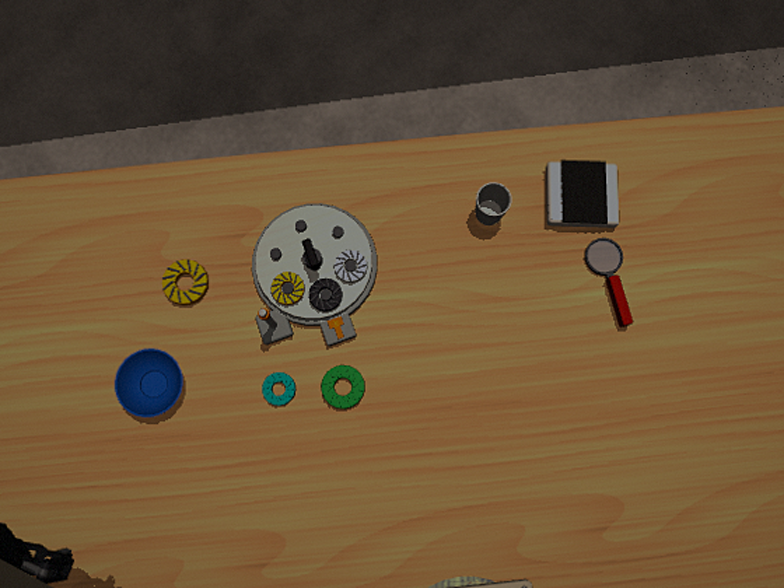

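The scene shows the carousel at (446,345), with the gold burr at (473,321), black at (438,313) and steel at (410,330). The loupe handle is at (177,280) and its lens at (172,317). The top view shows the carousel at (314,264), gold burr (288,288), arrow (338,328), gauge post (265,313), and loupe handle (620,301).

These could be taken for the gold burr (top pixels):
- carousel gold (288,288): the smaller one, so this is my choice
- bench gold ring (186,282): larger
- green (343,387) and turquoise (279,389): excluded

I'll check with close crops.

```bash
python3 - <<'E'
from h import *
t={'top':[(175,138,100,75),(400,165,100,75)],'scene':[(268,180,100,120),(100,180,60,60)]}
rows=[]
s=cv2.imread('pics/top0.png'); 
top=cams.get_image('top')[:,:,::-1]; sc=cams.get_image('scene')[:,:,::-1]
cv2.imwrite('pics/raw_top.png',top); cv2.imwrite('pics/raw_scene.png',sc)
def c(im,x,y): return cv2.resize(im[y:y+75,x:x+100],None,fx=4,fy=4,interpolation=cv2.INTER_CUBIC)
def d(im,x,y): return c(im,x,y)
# tiles: top carousel, top loupe ; scene carousel, scene loupe
g=np.vstack([np.hstack([c(top,175,170),c(top,390,165)]),np.hstack([c(sc,270,182),c(sc,90,175)])])
g=np.vstack([np.hstack([c(top,178,142),c(top,390,165)]),np.hstack([c(sc,268,182),c(sc,90,175)])])
cv2.imwrite('pics/crop1.png',cv2.convertScaleAbs(g,alpha=1.5))
E
```

```text
(no output)
```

View pics/crop1.png

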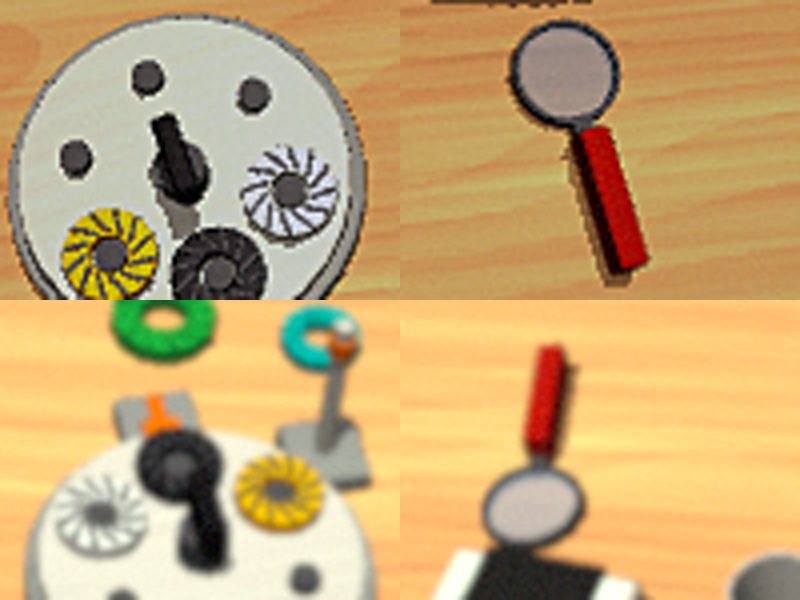

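The crop shows the gold burr is a small ring on a carousel peg at tile pixel (108,254). The dark burr is at the arrow (219,271) and steel at (290,189), so the choice is confirmed. The loupe lens is at tile (565,74) in top and (534,508) in scene.

```bash
cat > m.py <<'E'
from h import *
from scipy.optimize import least_squares
T=pose('top'); S=pose('scene')
def px(x,y,ox,oy): return np.array([x/4-.375+ox,y/4-.375+oy])
topp={k:px(*v,178,142) for k,v in dict(gold=(108,254),dark=(219,271),steel=(290,189),e1=(254,96),e2=(148,77),e3=(76,159)).items()}
scp={k:px(*v,268,182) for k,v in dict(gold=(279,190),dark=(181,164),steel=(101,213),e3=(305,280)).items()}
for k in scp: print(k,'tri',tri((T,topp[k]),(S,scp[k])).round(4))
k6=['dark','steel','e1','e2','e3','gold']
def fit(pp,P):
    def f(v):
        out=[]
        for i,k in enumerate(k6):
            if k in pp:
                a=v[2]+i*v[3]*np.pi/3
                out+=list(proj(P,[v[0]+.062*np.cos(a),v[1]+.062*np.sin(a),.038])-pp[k])
        return out
    return f
for s in (1,-1):
  g=lambda v:[*fit(topp,T)([*v,s]),*fit(scp,S)([*v,s])]
  r=least_squares(g,[.6,.15,3.1]); print(s,r.x,np.abs(r.fun).max(),r.cost)
  for n,pp,P in(('top',topp,T),('sc',scp,S)):
    r=least_squares(lambda v:fit(pp,P)([*v,s]),[.6,.15,3.1]); print(n,r.x,r.cost)
lt=px(165,74,390,165); ls=px(134,208,90,175)
print('lens',tri((T,lt),(S,ls)),plane(T,lt,.01),plane(S,ls,.01))
# handle top-face ends (mid-edge)
a=[px(196,128,390,165),px(235,264,390,165)]; b=[px(142,147,90,175),px(152,47,90,175)]
for u,w in zip(a,b): print('handle',tri((T,u),(S,w)).round(4),plane(T,u,.026).round(4),plane(S,w,.026).round(4))
E
python3 m.py
```

```text
gold tri [0.5962 0.2249 0.0442]
dark tri [0.5805 0.1652 0.0431]
steel tri [0.6231 0.1207 0.0452]
e3 tri [0.6553 0.2405 0.0365]
1 [0.638987   0.18093972 3.39433077] 1.6782127468606518 5.335935111550321
top [0.64010727 0.18151306 3.39798622] 1.27485476345697
sc [0.63612213 0.1794707  3.36891642] 0.7931761804234185
-1 [0.62361101 0.18308184 5.77149119] 55.82876647328192 5360.510025302168
top [0.64142491 0.18163819 0.17251797] 4027.1085389049404
sc [0.58283823 0.19358773 5.53292073] 675.5633932687439
lens [ 0.60429611 -0.29967768  0.00809819] [ 0.60382107 -0.2989633   0.01      ] [ 0.60576825 -0.29897871  0.01      ]
handle [ 0.5667 -0.3047  0.0229] [ 0.5665 -0.3067  0.026 ] [ 0.5698 -0.3002  0.026 ]
handle [ 0.4859 -0.316   0.027 ] [ 0.486 -0.316  0.026] [ 0.4849 -0.3167  0.026 ]
```

Carousel axis is at about (0.639, 0.181), with the station at 194.5° from it. Gold is 60° clockwise of the station, so the knob must turn CCW (+60°). Plate peg tops triangulate to about 0.04, as they should. I'll move over the carousel and refine with the wrist camera.

```bash
cat >> h.py <<'E'
def go(pos,yang,st=None):
    """shift (cm) and yaw (deg) to reach pos with tool y at world angle yang deg"""
    st=st or env.state(); M=rot(st['eef_rot']); d=M.T@(np.array(pos)-st['tool_pos'])*100
    c=np.degrees(np.arctan2(M[1,1],M[0,1])); y=-((yang-c+180)%360-180)
    print('t=%.2f pos %s yang %.1f tiltz %s | shift %s yaw %.1f'%(st['t'],np.round(st['tool_pos'],4),c,M[:,2].round(3),d.round(2),y))
E
echo
```

Call:
drive_tool(targets=[1,-25,-8.5,0,50,1,-25,-8.5,0,50,1,-25,-8.5,0,50,1,-25,-8.5,0,50,1,-25,-8.5,0,50])

```text
t: 0.82
tool_pos: [0.4436, 0.3618, 0.2311]
eef_rot: [0.0, 0.609, 0.793, -0.0]
force: [0.0, 0.2, -0.5]
gripper_width: 0.996
gripper_force: 0.0
```

```bash
python3 -c "
from h import *
go([.639,.181,.23],-75.5)"
```

```text
t=0.82 pos [0.4436 0.3618 0.2311] yang 15.0 tiltz [ 0.    -0.001 -1.   ] | shift [-22.51  14.21   0.13] yaw 90.5
```

Call:
drive_tool(targets=[1,-22.5,14.2,0,50,1,-22.5,14.2,0,50,1,-22.5,14.2,0,50,1,-22.5,14.2,0,50,1,-22.5,14.2,0,50])

```text
t: 1.45
tool_pos: [0.6401, 0.1823, 0.2304]
eef_rot: [0.0, 0.887, 0.462, -0.0]
force: [-0.0, 1.0, 0.9]
gripper_width: 0.997
gripper_force: 0.0
```

Call:
drive_tool(targets=[1,0,0,0,40.5,1,0,0,0,40.5,1,0,0,0,40.5,1,0,0,0,40.5,1,0,0,0,40.5])

```text
t: 2.08
tool_pos: [0.6379, 0.1859, 0.231]
eef_rot: [0.0, 0.991, 0.131, -0.0]
force: [-0.4, 0.3, -0.1]
gripper_width: 1.001
gripper_force: 0.0
```

```bash
python3 -c "
from h import *
import json
st=env.state(); im=cams.get_image('wrist')
json.dump({k:list(st[k]) for k in('tool_pos','eef_rot')},open('w1.json','w'))
cv2.imwrite('pics/w1.png',cv2.resize(im[:,:,::-1],None,fx=1.4,fy=1.4,interpolation=cv2.INTER_CUBIC))
go([.639,.181,.057],-75.5); print(st['q'])"
```

```text
t=2.12 pos [0.6379 0.186  0.231 ] yang -74.8 tiltz [-0.001 -0.    -1.   ] | shift [-0.02  0.51 17.4 ] yaw 0.7
[ 2.06470965e-01  3.05040484e-01  1.28893264e+00 -1.16259016e-05
  1.54818070e+00  1.51476530e+00]
```

View pics/w1.png

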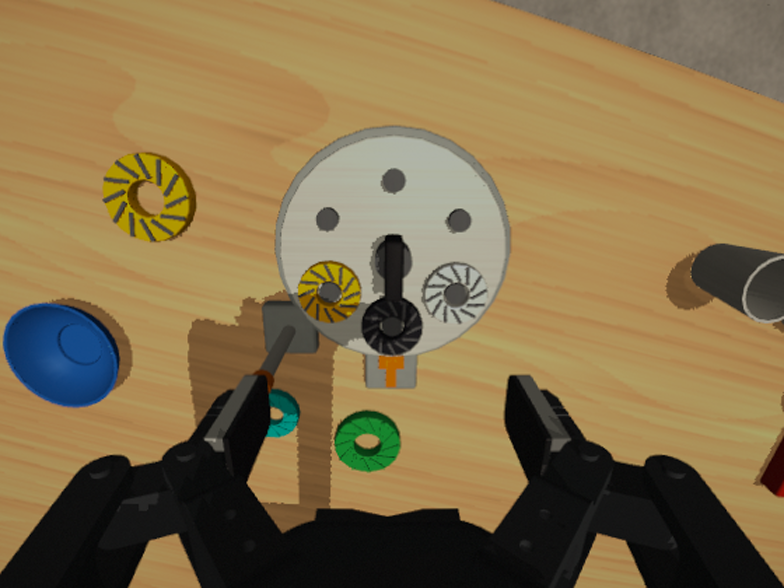

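The wrist view shows the pegs at e2 (394,181), e1 (459,220), e3 (327,219), gold (330,292), steel (456,294) and dark (391,327). The knob bar runs from (393,236) down to (393,308), and the arrow is at (392,371).

```bash
cat > m2.py <<'E'
from h import *
import json
from scipy.optimize import least_squares
W=pose('wrist',json.load(open('w1.json')))
w=lambda x,y:np.array([(x+.5)/1.4-.5,(y+.5)/1.4-.5])
wp=dict(gold=w(330,292),dark=w(391,327),steel=w(456,294),e1=w(459,220),e2=w(394,181),e3=w(327,219))
exec(open('m.py').read().split("for s in")[0].split('\n',2)[2])
T=pose('top')
f=least_squares(lambda v:fit(wp,W)([*v,1]),[.64,.18,3.39]); print('wrist',f.x,f.cost)
f=least_squares(lambda v:[*fit(wp,W)([*v,1]),*fit(topp,T)([*v,1]),*fit(scp,S)([*v,1])],[.64,.18,3.39]); print('all',f.x,f.cost)
for k in wp: print(k,tri((T,topp[k]),(W,wp[k])).round(4))
for p in((393,237),(393,304)): print('bar',plane(W,w(*p),.083))
go([*f.x[:2],.057],np.degrees(f.x[2])+90)
E
sed -i "s/^T=pose('top'); S/T=pose('top'); S/" m2.py; (sed -n 3p m.py >/dev/null); sed -i "s/^exec.*/S=pose('scene'); T=pose('top')\nexec(open('m.py').read().split('for s in')[0].split(\"S=pose('scene')\")[1])/" m2.py; python3 m2.py
```

```text
gold tri [0.5962 0.2249 0.0442]
dark tri [0.5805 0.1652 0.0431]
steel tri [0.6231 0.1207 0.0452]
e3 tri [0.6553 0.2405 0.0365]
wrist [0.63772982 0.18121678 3.39229284] 1.2299319702869242
all [0.63805803 0.18113242 3.39291869] 7.519807500239626
gold [0.5966 0.2256 0.043 ]
dark [0.5799 0.1661 0.0443]
steel [0.623  0.1218 0.0445]
e1 [0.6817 0.1375 0.0378]
e2 [0.6977 0.1965 0.0429]
e3 [0.6549 0.241  0.0381]
bar [0.66291791 0.18858935 0.083     ]
bar [0.61422128 0.1753491  0.083     ]
t=2.12 pos [0.6379 0.186  0.231 ] yang -74.8 tiltz [-0.001 -0.    -1.   ] | shift [-0.1   0.47 17.4 ] yaw 0.8
```

Call:
drive_tool(targets=[1,-0.1,0.5,6,0.8,1,-0.1,0.5,11,0.8,1,-0.1,0.5,11,0.8])

```text
t: 2.5
tool_pos: [0.6343, 0.1801, 0.1154]
eef_rot: [0.0, 0.992, 0.125, -0.005]
force: [-0.9, 0.2, 0.6]
gripper_width: 1.001
gripper_force: 0.0
```

```bash
python3 -c "
from h import *
go([.638,.1813,.057],-75.6)"
```

```text
t=2.50 pos [0.6343 0.1801 0.1154] yang -75.7 tiltz [-0.01  -0.002 -1.   ] | shift [ 0.45 -0.02  5.84] yaw -0.1
```

Call:
drive_tool(targets=[1,0,0,3,0,1,0,0,3,0,1,0,0,3,0])

```text
t: 2.88
tool_pos: [0.6397, 0.1812, 0.0941]
eef_rot: [-0.0, 0.992, 0.124, 0.001]
force: [-0.1, 0.5, -0.7]
gripper_width: 0.997
gripper_force: 0.0
```

```bash
python3 -c "
from h import *
go([.638,.1813,.057],-75.6)"
```

```text
t=2.88 pos [0.6397 0.1812 0.0941] yang -75.8 tiltz [ 0.003  0.001 -1.   ] | shift [-0.18 -0.05  3.71] yaw -0.2
```

Call:
drive_tool(targets=[1,-0.1,0,2,0,1,-0.1,0,3.6,0,1,-0.1,0,3.6,0,0.5,-0.1,0,3.6,0,0,-0.1,0,3.6,0])

```text
t: 3.5
tool_pos: [0.6379, 0.1808, 0.056]
eef_rot: [-0.0, 0.992, 0.124, 0.001]
force: [-0.2, -0.7, 0.2]
gripper_width: 0.605
gripper_force: 0.0
```

Call:
drive_tool(targets=[0,0,0,0,0,0,0,0,0,0,0,0,0,0,0,0,0,0,0,0,0,0,0,0,0])

```text
t: 4.12
tool_pos: [0.6376, 0.1809, 0.0559]
eef_rot: [-0.0, 0.992, 0.124, 0.0]
force: [-2.7, 1.2, 4.9]
gripper_width: 0.15
gripper_force: 60.7
```

```bash
python3 -c "
from h import *
go([.638,.1813,.057],-15.6); st=env.state(); print(st['force'],st['torque'],st['gripper_force'],st['gripper_width'])"
```

```text
t=4.12 pos [0.6376 0.1809 0.0559] yang -75.8 tiltz [ 0.001  0.    -1.   ] | shift [ 0.05 -0.03 -0.11] yaw -60.2
[-2.74341738  1.23889505  4.89446475] [0.24093456 0.34780827 0.06541855] 60.6574809551239 0.1503624234202198
```

Call:
drive_tool(targets=[0,0,0,0,-5,0,0,0,0,-11,0,0,0,0,-17,0,0,0,0,-23,0,0,0,0,-29])

```text
t: 4.75
tool_pos: [0.6379, 0.1804, 0.0559]
eef_rot: [0.0, 0.929, 0.369, 0.0]
force: [-0.2, -0.6, 5.1]
gripper_width: 0.151
gripper_force: 60.7
```

Call:
drive_tool(targets=[0,0,0,0,-6,0,0,0,0,-12,0,0,0,0,-18,0,0,0,0,-24,0,0,0,0,-31])

```text
t: 5.38
tool_pos: [0.6385, 0.1801, 0.0559]
eef_rot: [0.001, 0.797, 0.604, 0.001]
force: [1.2, -2.0, 2.1]
gripper_width: 0.15
gripper_force: 60.3
```

Call:
drive_tool(targets=[0,0,0,0,0,0,0,0,0,0])

```text
t: 5.62
tool_pos: [0.6385, 0.1801, 0.0559]
eef_rot: [0.001, 0.799, 0.602, 0.001]
force: [5.0, -3.4, 3.5]
gripper_width: 0.156
gripper_force: 60.4
```

```bash
python3 -c "
from h import *
go([.638,.1813,.057],-15.6); st=env.state(); print(st['force'],st['torque'],st['gripper_force'],st['gripper_width'])"
```

```text
t=5.62 pos [0.6385 0.1801 0.0559] yang -16.0 tiltz [ 0.002 -0.001 -1.   ] | shift [ 0.1  -0.08 -0.11] yaw -0.4
[ 4.99786264 -3.36849361  3.47730592] [-0.43610582 -0.58907458  0.16554162] 60.41633605957031 0.1558370388179419
```

Call:
drive_tool(targets=[0.4,0,0,0,0,1,0,0,0,0,1,0,0,0,0,1,0,0,0,0,1,0,0,-2,0])

```text
t: 6.25
tool_pos: [0.6356, 0.1804, 0.0738]
eef_rot: [-0.001, 0.798, 0.603, -0.002]
force: [-0.2, -0.0, -0.1]
gripper_width: 0.994
gripper_force: 0.0
```

Call:
drive_tool(targets=[1,0,0,-5,10,1,0,0,-10,20,1,0,0,-15,30,1,0,0,-17,40,1,0,0,-17,40])

```text
t: 6.88
tool_pos: [0.6389, 0.181, 0.2498]
eef_rot: [0.0, 0.956, 0.294, 0.003]
force: [0.5, 1.1, -0.2]
gripper_width: 0.999
gripper_force: 0.0
```

```bash
python3 -c "
from h import *
import json
st=env.state(); im=cams.get_image('wrist')
json.dump({k:list(st[k]) for k in('tool_pos','eef_rot')},open('w2.json','w'))
cv2.imwrite('pics/w2.png',cv2.resize(im[:,:,::-1],None,fx=1.4,fy=1.4,interpolation=cv2.INTER_CUBIC))
go([.535,-.309,.2],-81.8); W=pose('wrist',st)
for a in range(6):
  t=3.3929+a*np.pi/3; print(a,proj(W,[.638+.062*np.cos(t),.1812+.062*np.sin(t),.038])*1.4)"
```

```text
t=6.92 pos [0.6379 0.1808 0.2471] yang -55.6 tiltz [ 0.003  0.001 -1.   ] | shift [-36.18  34.58   4.65] yaw 26.2
0 [363.27745439 315.24274467]
1 [430.2471775  303.86813399]
2 [456.6719574  240.45069117]
3 [411.35771047 184.13461049]
4 [338.21529118 197.72143487]
5 [316.82678599 265.26174243]
```

View pics/w2.png

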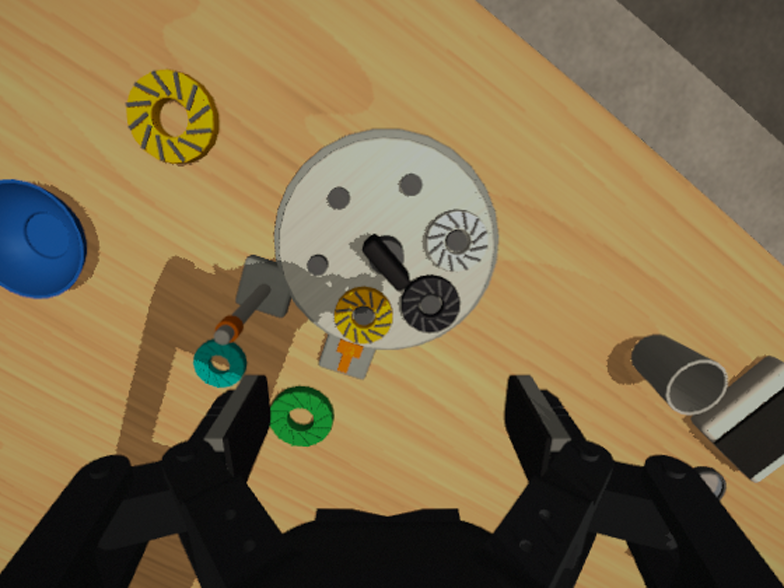

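The gold burr's peg is at (363,316), against (363,315) predicted for the station. The arrow is at (348,355), and all three burrs are on their pegs, so the click is done. Next is the loupe.

Call:
drive_tool(targets=[1,-9,8.6,1,6,1,-18,17.3,2,13,1,-27,26,3,20,1,-33,31.5,3,26,1,-36.2,34.6,3,26])

```text
t: 7.55
tool_pos: [0.5704, -0.1256, 0.2217]
eef_rot: [-0.001, 0.997, 0.073, -0.001]
force: [1.6, -0.4, -1.1]
gripper_width: 0.999
gripper_force: 0.0
```

Call:
drive_tool(targets=[1,-6,0,0,0,1,-6,0,0,0,1,-6,0,0,0])

```text
t: 7.92
tool_pos: [0.5126, -0.1326, 0.2232]
eef_rot: [-0.0, 0.997, 0.072, -0.0]
force: [0.2, 0.5, 1.5]
gripper_width: 0.998
gripper_force: 0.0
```

```bash
python3 -c "
from h import *
import json
st=env.state(); im=cams.get_image('wrist')
json.dump({k:list(st[k]) for k in('tool_pos','eef_rot')},open('w3.json','w'))
cv2.imwrite('pics/w3.png',cv2.resize(im[:,:,::-1],None,fx=1.4,fy=1.4,interpolation=cv2.INTER_CUBIC))
go([.535,-.309,.2],-81.8)"
```

```text
t=7.97 pos [ 0.5134 -0.1325  0.2239] yang -81.7 tiltz [ 0.001  0.    -1.   ] | shift [-0.42 17.77  2.39] yaw 0.1
```

View pics/w3.png

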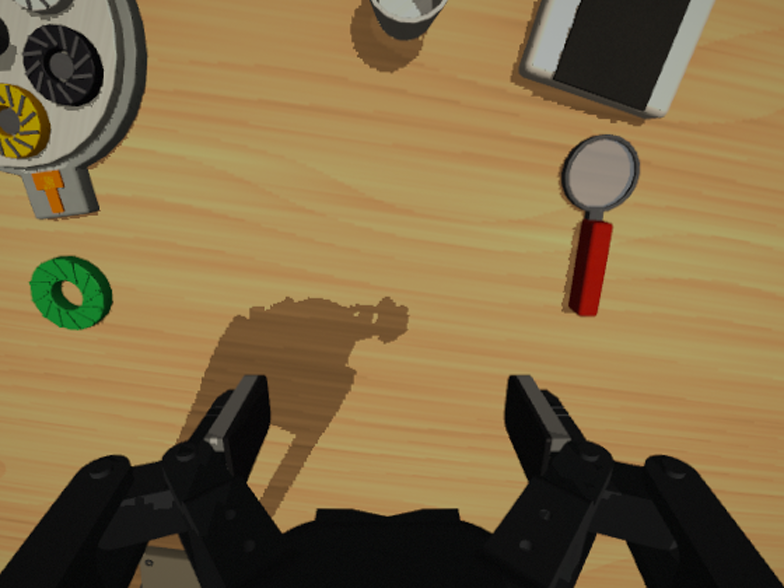

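The loupe is fully visible here: lens at (600,173), handle top face from (600,223) to (590,312), in the clear.

```bash
python3 - <<'E'
from h import *
import json
W=pose('wrist',json.load(open('w3.json'))); T=pose('top'); S=pose('scene')
w=lambda x,y:np.array([(x+.5)/1.4-.5,(y+.5)/1.4-.5])
px=lambda x,y,ox,oy: np.array([x/4-.375+ox,y/4-.375+oy])
L=[(T,px(165,74,390,165)),(S,px(134,208,90,175)),(W,w(600,173))]
print('lens',tri(*L),plane(*L[2],.01),plane(*L[0],.01))
for n,a,c in(('front',px(197,128,390,165),w(601,223)),('rear',px(235,264,390,165),w(590,313))):
    print(n,tri((T,a),(W,c)),plane(T,a,.026),plane(W,c,.026))
st=json.load(open('w3.json'))
E
```

```text
lens [ 0.60391896 -0.29969593  0.00774153] [ 0.60333781 -0.2983155   0.01      ] [ 0.60382107 -0.2989633   0.01      ]
front [ 0.56550259 -0.30593845  0.02443815] [ 0.56647668 -0.30726535  0.026     ] [ 0.56456355 -0.30310729  0.026     ]
rear [ 0.48619544 -0.31632294  0.02721266] [ 0.4859788  -0.31598475  0.026     ] [ 0.48607617 -0.31783113  0.026     ]
```

Call:
drive_tool(targets=[1,-0.2,5,2,0,1,-0.5,10,4,0,1,-0.6,15,7,0,1,-0.6,17.8,10,-0.2,1,-0.6,17.8,11,-0.2])

```text
t: 8.6
tool_pos: [0.5322, -0.3106, 0.1112]
eef_rot: [-0.001, 0.997, 0.073, -0.001]
force: [-0.8, 0.6, -0.4]
gripper_width: 1.004
gripper_force: 0.0
```

Call:
drive_tool(targets=[1,0,0,0,0,1,0,0,0,0])

```text
t: 8.85
tool_pos: [0.5336, -0.3091, 0.1155]
eef_rot: [0.001, 0.997, 0.074, 0.001]
force: [-0.1, -0.1, 0.5]
gripper_width: 0.999
gripper_force: 0.0
```

```bash
python3 -c "
from h import *
go([.5325,-.3096,.005],-81.5)"
```

```text
t=8.85 pos [ 0.5336 -0.3091  0.1155] yang -81.5 tiltz [ 0.002 -0.001 -1.   ] | shift [-0.13  0.02 11.05] yaw -0.0
```

Call:
drive_tool(targets=[1,-0.1,0,5,0,1,-0.1,0,8.5,0,1,-0.1,0,10.3,0,1,-0.1,0,10.8,0,1,-0.1,0,10.8,0])

```text
t: 9.48
tool_pos: [0.5324, -0.3104, 0.0075]
eef_rot: [0.001, 0.997, 0.073, 0.001]
force: [-0.1, -0.5, 0.4]
gripper_width: 0.997
gripper_force: 0.0
```

```bash
python3 -c "
from h import *
go([.5325,-.3096,.005],-81.5);print(env.state()['force'])"
```

```text
t=9.47 pos [ 0.5324 -0.3104  0.0075] yang -81.6 tiltz [ 0.002 -0.001 -1.   ] | shift [ 0.03 -0.08  0.24] yaw -0.1
[-0.07360239 -0.47240633  0.43226033]
```

Call:
drive_tool(targets=[1,0,-0.1,0.4,0,0.5,0,-0.1,0.4,0,0,0,-0.1,0.4,0,0,0,-0.1,0.4,0,0,0,-0.1,0.4,0])

```text
t: 10.1
tool_pos: [0.5315, -0.3093, 0.0025]
eef_rot: [0.0, 0.997, 0.073, 0.0]
force: [-1.4, 1.2, -0.8]
gripper_width: 0.196
gripper_force: 59.4
```

Call:
drive_tool(targets=[0,0,0,0,0,0,0,0,0,0,0,0,0,0,0,0,0,0,0,0])

```text
t: 10.6
tool_pos: [0.5314, -0.3092, 0.0024]
eef_rot: [0.0, 0.997, 0.073, 0.0]
force: [-0.8, -0.9, 5.3]
gripper_width: 0.197
gripper_force: 60.0
```

Call:
drive_tool(targets=[0,0,0,-1,0,0,0,0,-3,0,0,0,0,-6,0,0,0,0,-10,0,0,0,0,-14,0])

```text
t: 11.22
tool_pos: [0.531, -0.3088, 0.1444]
eef_rot: [0.0, 0.997, 0.073, 0.0]
force: [0.8, 0.1, -2.2]
gripper_width: 0.196
gripper_force: 59.4
```

Call:
drive_tool(targets=[0,0,0,-3,0,0,0,0,-3,0,0,0,0,-3,0])

```text
t: 11.6
tool_pos: [0.5307, -0.3086, 0.1714]
eef_rot: [-0.0, 0.997, 0.073, -0.0]
force: [0.0, 0.4, -2.1]
gripper_width: 0.196
gripper_force: 59.4
```

```bash
python3 -c "
from h import *
import json
st=env.state(); im=cams.get_image('wrist')
json.dump({k:list(st[k]) for k in('tool_pos','eef_rot')},open('w4.json','w'))
cv2.imwrite('pics/w4.png',cv2.resize(im[:,:,::-1],None,fx=1.4,fy=1.4,interpolation=cv2.INTER_CUBIC))
go([.508,.155,.2],-81.8)"
```

```text
t=11.65 pos [ 0.5303 -0.3083  0.1704] yang -81.6 tiltz [-0.002  0.001 -1.   ] | shift [  4.55 -46.17  -2.89] yaw 0.2
```

View pics/w4.png

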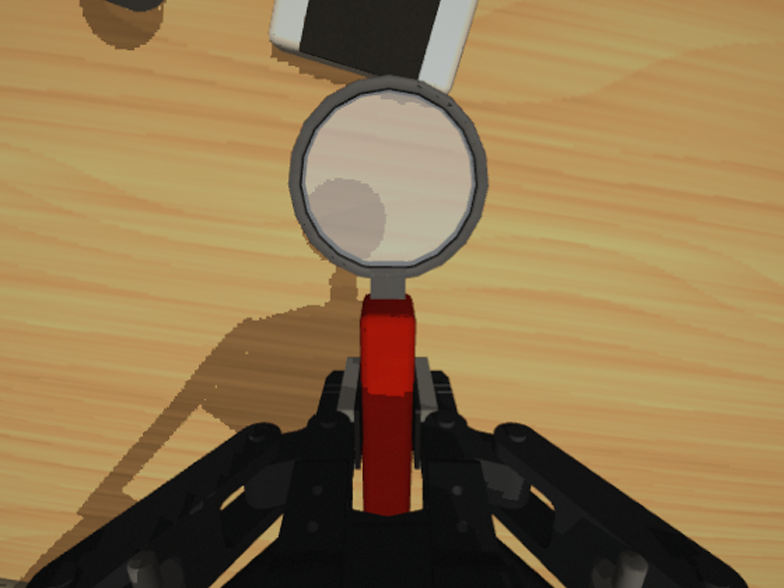

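The loupe is held squarely, with the frame spanning x 289–488 and y 75–279. I'll check its level and offset by comparing with the projected rim.

```bash
cat > l.py <<'E'
from h import *
import json,sys
from scipy.optimize import least_squares
def rimfit(fn,img):
    st=json.load(open(fn)); W=pose('wrist',st); Rt=rot(st['eef_rot']); p=np.array(st['tool_pos'])
    im=cv2.resize(cv2.imread(img),(560,420),interpolation=cv2.INTER_AREA); g=cv2.GaussianBlur(im,(0,0),.8).astype(float)
    th=np.radians(np.arange(0,360,5))
    def circ(v,r,dz):  # centre tool coords v[:3], pitch v[3] (about tool y), roll v[4]
        Q=R.from_euler('yx',[v[3],v[4]]).as_matrix()
        X=np.stack([r*np.cos(th),r*np.sin(th),np.full(th.shape,-dz)],1)@Q.T+v[:3]
        return np.array([proj(W,Rt@x+p) for x in X])
    return circ,g
if __name__=='__main__':
    circ,g=rimfit('w4.json','pics/w4.png')
    v0=[.073,.0005,-.0026,0,0]
    for dz in(.005,-.005):
        c=circ(v0,.032,dz)*1.4; print(dz,c.min(0).round(1),c.max(0).round(1))
    s=1.4
    for pitch in (-.05,.05):
        c=circ([.073,.0005,-.0026,pitch,0],.032,.005)*1.4; print('pitch',pitch,c.min(0).round(1),c.max(0).round(1))
    img=cv2.imread('pics/w4.png')
    for col,dz in(((0,255,0),.005),((255,0,255),-.005)): cv2.polylines(img,[np.int32(circ(v0,.032,dz)*1.4)],True,col,1)
    cv2.imwrite('pics/w4o.png',cv2.resize(img[60:300,270:510],(600,600)))
E
python3 l.py
```

```text
0.005 [287.7  71.8] [490.6 280.5]
-0.005 [294.3  77.5] [483.6 272.3]
pitch -0.05 [287.7  72. ] [490.6 281. ]
pitch 0.05 [287.6  71.9] [490.6 279.6]
```

View pics/w4o.png

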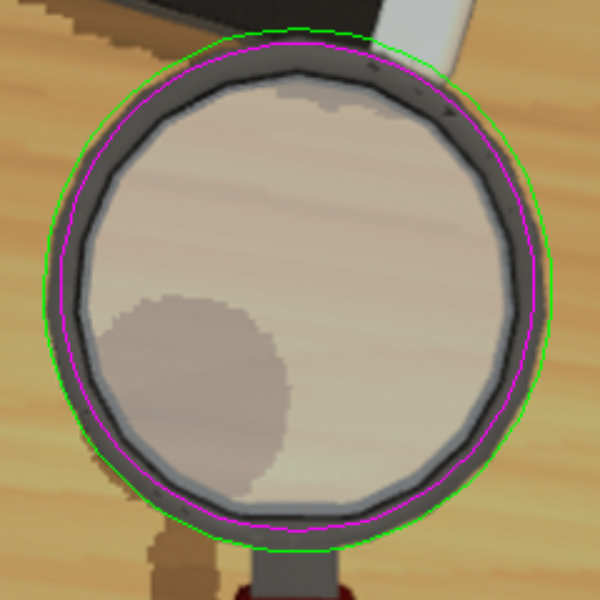

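The rim matches the level prediction; the 2% shortfall is the polygonal rim. Now carry it to above the station.

Call:
drive_tool(targets=[0,0,-2,-1,0,0,0.3,-6,-2,0,0,0.8,-11,-3,0,0,1.5,-16,-3,0,0,2,-21,-3,0])

```text
t: 12.28
tool_pos: [0.5192, -0.0965, 0.2002]
eef_rot: [-0.001, 0.997, 0.073, -0.001]
force: [0.6, 0.8, -1.7]
gripper_width: 0.197
gripper_force: 59.4
```

Call:
drive_tool(targets=[0,0.5,-5,0,0,0,1,-10,0,0,0,1.7,-15,0,0,0,2.2,-19,0,0,0,2.5,-22,0,0])

```text
t: 12.9
tool_pos: [0.5115, 0.1247, 0.2]
eef_rot: [0.0, 0.997, 0.074, -0.002]
force: [0.5, -0.2, -0.9]
gripper_width: 0.2
gripper_force: 59.4
```

Call:
drive_tool(targets=[0,0,-1.5,0,0,0,0,-2,0,0,0,0,-2,0,0,0,0,-2,0,0])

```text
t: 13.4
tool_pos: [0.5102, 0.1418, 0.2019]
eef_rot: [0.0, 0.997, 0.073, -0.0]
force: [0.1, -0.3, -1.2]
gripper_width: 0.2
gripper_force: 59.4
```

```bash
python3 -c "
from h import *
go([.506,.1558,.1094],-81.6)"
```

```text
t=13.40 pos [0.5102 0.1418 0.2019] yang -81.7 tiltz [-0. -0. -1.] | shift [-0.21 -1.45  9.25] yaw -0.1
```

Call:
drive_tool(targets=[0,-0.1,-0.5,1,0,0,-0.2,-1,3,0,0,-0.2,-1.4,5,0,0,-0.2,-1.4,7,0,0,-0.2,-1.4,8.5,0])

```text
t: 14.02
tool_pos: [0.5047, 0.1563, 0.1144]
eef_rot: [0.0, 0.997, 0.073, -0.001]
force: [-0.4, 0.5, -2.3]
gripper_width: 0.202
gripper_force: 59.4
```

Call:
drive_tool(targets=[0,0,0,0.5,0,0,0,0,0.7,0,0,0,0,0.7,0,0,0,0,0.7,0])

```text
t: 14.52
tool_pos: [0.5066, 0.1565, 0.1108]
eef_rot: [-0.0, 0.997, 0.073, 0.001]
force: [0.2, 0.7, -1.4]
gripper_width: 0.201
gripper_force: 59.4
```

```bash
python3 - <<'E'
from h import *
import json
go([.506,.1558,.1094],-81.6)
st=env.state(); w=cams.get_image('wrist')[:,:,::-1]; t=cams.get_image('top')[:,:,::-1]; s=cams.get_image('scene')[:,:,::-1]
json.dump({k:list(st[k]) for k in('tool_pos','eef_rot')},open('w5.json','w'))
for n,i in zip('wts',(w,t,s)): cv2.imwrite(f'pics/raw5{n}.png',i)
c=lambda im,x,y,W,H,f:cv2.resize(im[y:y+H,x:x+W],None,fx=f,fy=f,interpolation=cv2.INTER_CUBIC)
M=rot(st['eef_rot']); L=np.array(st['tool_pos'])+M@[.0726,.0005,-.0026]; print('lens',L)
for n in('wrist','top','scene'): print(n,proj(pose(n,st),L),proj(pose(n,st),[.5779,.1659,.042]),proj(pose(n,st),[.5405,.2554,.112]))
cv2.imwrite('pics/c5.png',np.vstack([np.hstack([c(t,160,150,100,75,4),c(s,270,160,100,75,4)]),np.hstack([c(w,180,20,200,150,2),c(w,80,150,200,150,2)])]))
E
```

```text
t=14.53 pos [0.5066 0.1565 0.1108] yang -81.6 tiltz [ 0.001  0.    -1.   ] | shift [-0.07  0.06  0.14] yaw -0.0
lens [0.57847579 0.16654236 0.11348309]
wrist [277.8962096  131.19282948] [278.10296219 124.40801697] [ 89.54553938 183.49395309]
top [228.86667861 203.30080067] [232.14117278 210.62922791] [188.26432508 225.14837209]
scene [315.2610376  202.29125911] [313.09848184 222.12285   ] [353.82500255 193.05166321]
```

View pics/c5.png

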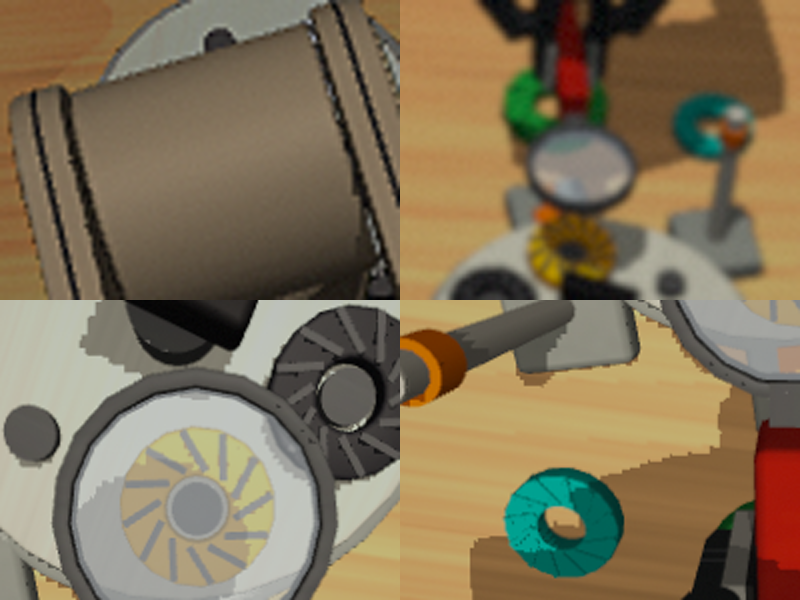

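The lens is over the gold burr: wrist tile rim centre is about (195,507) and burr (197,506), with the band visible at scene tile (733,133). The top view is blocked by the arm. I'll refine height and level from the rim edges.

```bash
cat > r.py <<'E'
from h import *
import json
from scipy.optimize import least_squares
from scipy.ndimage import map_coordinates
st=json.load(open('w5.json')); Rt=rot(st['eef_rot']); p=np.array(st['tool_pos'])
th=np.radians(np.arange(0,360,6))
def circ(P,v,r,dz,tilt=(0,0)):
    Q=R.from_euler('yx',tilt).as_matrix(); C=np.array(v)
    X=np.stack([r*np.cos(th),r*np.sin(th),np.full(th.shape,dz)],1)
    return np.array([proj(P,C+Rt@Q@(x*[1,1,-1])) for x in X])
v0=p+Rt@[.0726,.0005,-.0026]
def edges(P,img,dz,ss):
    g=cv2.GaussianBlur(cv2.imread(img).mean(2),(0,0),.7)
    pr=[circ(P,v0,r,dz) for r in np.arange(.029,.0355,.00025)]
    I=np.array([map_coordinates(g,[c[:,1],c[:,0]],order=1) for c in pr])
    k=np.diff(I,axis=0)[::1]; k=cv2.blur(k,(1,3)); j=k.argmax(0); ok=(k.max(0)>np.median(k.max(0))*.6)&(j>0)&(j<len(k)-1)
    pts=np.array([(pr[a][i]+pr[a+1][i])/2 for i,a in enumerate(j)]); return pts,ok,j
W=pose('wrist',st); S=pose('scene')
ew,ow,jw=edges(W,'pics/raw5w.png',.005,1); es,os_,js=edges(S,'pics/raw5s.png',.005,1)
print('wrist r(mm)',(29+.25*jw+.12).round(1)[ow],ow.sum()); print('scene r',(29+.25*js+.12).round(1),os_.sum())
def f(v,use):
    o=[]
    if 'w' in use:o.append(((circ(W,v[:3],.0317,.005,v[3:5])-ew)[ow]).ravel())
    if 's' in use:o.append(((circ(S,v[:3],.0317,.005,v[3:5])-es)[os_]).ravel())
    return np.concatenate(o)
for use in('w','ws'):
    r=least_squares(lambda v:f([*v,0,0],use),v0,loss='soft_l1'); print(use,'level',r.x,np.sqrt((r.fun**2).mean()))
    r=least_squares(lambda v:f(v,use),[*v0,0,0],loss='soft_l1',x_scale=[.01]*3+[.1]*2); print(use,'tilt',r.x,np.sqrt((r.fun**2).mean()))
print('pred',v0)
E
python3 r.py
```

```text
wrist r(mm) [31.6 31.4 31.6 31.4 32.4 30.9 30.9 31.4 30.9 30.9 31.4 30.9 30.9 31.4
 30.9 31.1 31.4 31.1 31.1 31.4 31.4 31.4 31.9 32.6 32.4 32.9 32.4 31.6
 32.1 31.6 31.9 32.1 31.9 31.6 32.1 31.9 31.6 32.1 31.9 31.6 32.1 31.6
 31.6 31.9 31.6] 45
scene r [35.1 35.1 35.1 35.1 35.1 35.1 35.1 35.1 35.1 35.1 35.1 35.1 35.1 35.1
 35.1 35.1 34.9 33.4 34.9 35.1 33.9 35.1 35.1 35.1 35.1 35.1 35.1 35.1
 34.9 35.1 33.4 35.1 34.6 35.1 35.1 35.1 35.1 34.6 33.9 32.9 32.4 32.1
 32.6 32.4 32.4 31.6 35.1 35.1 33.4 32.6 32.9 33.1 34.4 34.4 35.1 35.1
 35.1 35.1 35.1 35.1] 16
w level [0.57846284 0.16679462 0.1129116 ] 0.6474725192867793
w tilt [0.57842848 0.16686115 0.11304178 0.00289209 0.05714951] 0.5305723887618251
ws level [0.57846215 0.16679984 0.11298386] 0.6155058105885371
ws tilt [ 0.57841946  0.16685791  0.11291902 -0.00475784  0.04447997] 0.5453831310178962
pred [0.57847579 0.16654236 0.11348309]
```

Call:
drive_tool(targets=[0,0,0.05,0.1,0,0,0,0.05,0.1,0,0,0,0.05,0.1,0,0,0,0.05,0.1,0])

```text
t: 15.18
tool_pos: [0.5061, 0.1559, 0.109]
eef_rot: [-0.0, 0.997, 0.073, -0.0]
force: [-0.1, 0.5, -1.3]
gripper_width: 0.202
gripper_force: 59.4
```

```bash
python3 - <<'E'
from h import *
import json
st=env.state(); w=cams.get_image('wrist')[:,:,::-1]; s=cams.get_image('scene')[:,:,::-1]
json.dump({k:list(st[k]) for k in('tool_pos','eef_rot')},open('w5.json','w'))
cv2.imwrite('pics/raw5w.png',w); cv2.imwrite('pics/raw5s.png',s)
go([.506,.1558,.1094],-81.6); print(st['gripper_force'],np.abs(st['joint_vel']).max())
import runpy; m=runpy.run_path('r.py'); W,S,circ,v0=m['W'],m['S'],m['circ'],m['v0']
print('burr',plane(W,(278.3,123.0),.042))
for dz in(.005,-.005): c=circ(S,v0,.032,dz); print('scene ext',c.min(0),c.max(0))
a=cv2.resize(s[165:240,290:360],None,fx=6,fy=6,interpolation=cv2.INTER_CUBIC); 
ci=lambda img,c,ox,oy,f,col: cv2.polylines(img,[np.int32((c+.5-[ox,oy])*f)],True,col,1)
for dz in(.005,-.005): ci(a,circ(S,v0,.032,dz),290,165,6,(0,255,0))
cv2.drawMarker(a,tuple(np.int32((proj(S,[.5405,.2554,.112])+.5-[290,165])*6)),(255,0,0),0,12)
b=cv2.resize(w[20:245,190:355],None,fx=2,fy=2,interpolation=cv2.INTER_CUBIC); ci(b,circ(W,v0,.0317,.005),190,20,2,(0,255,0))
cv2.imwrite('pics/c6.png',np.hstack([a,b]) if a.shape[0]==b.shape[0] else 0)
E
```

```text
t=15.28 pos [0.5061 0.1559 0.109 ] yang -81.6 tiltz [-0. -0. -1.] | shift [-0.01  0.01 -0.04] yaw -0.0
59.360175132751465 0.001805482707565186
wrist r(mm) [31.9 31.6 31.4 31.6 31.4 32.4 30.9 30.9 31.4 30.9 30.9 31.4 30.9 30.9
 31.4 30.9 31.1 31.4 31.1 31.1 31.4 31.4 31.6 31.9 32.1 32.4 32.4 32.6
 31.6 32.1 31.6 31.9 32.1 31.9 31.6 32.1 31.9 31.6 32.1 31.9 31.6 32.1
 31.6 31.6 31.9 31.6 31.6] 47
scene r [35.1 33.1 35.1 35.1 35.1 35.1 35.1 35.1 35.1 35.1 35.1 35.1 35.1 34.1
 34.6 34.4 34.9 35.1 35.1 35.1 35.1 35.1 34.6 35.1 35.1 35.1 35.1 35.1
 33.4 32.6 34.6 34.6 32.6 35.1 35.1 35.1 35.1 33.1 31.9 33.9 33.9 34.1
 33.1 33.1 33.1 32.4 33.4 33.6 31.6 32.6 32.9 32.9 33.4 34.1 34.9 35.1
 35.1 35.1 35.1 35.1] 22
w level [0.57796156 0.16619543 0.11104121] 0.5961988360740754
w tilt [0.57793366 0.16627605 0.11114303 0.00509722 0.05599707] 0.47565247382601594
ws level [0.57796038 0.16620292 0.11112518] 0.5877655070918224
ws tilt [ 0.57792459  0.16627036  0.11104823 -0.00316212  0.04333988] 0.5209097026388457
pred [0.57796698 0.16596361 0.1115753 ]
burr [0.57832631 0.16532807 0.042     ]
scene ext [301.05299429 190.95392193] [329.14106515 211.81934758]
scene ext [300.86605823 193.88728434] [328.77946261 214.72536472]
```

View pics/c6.png

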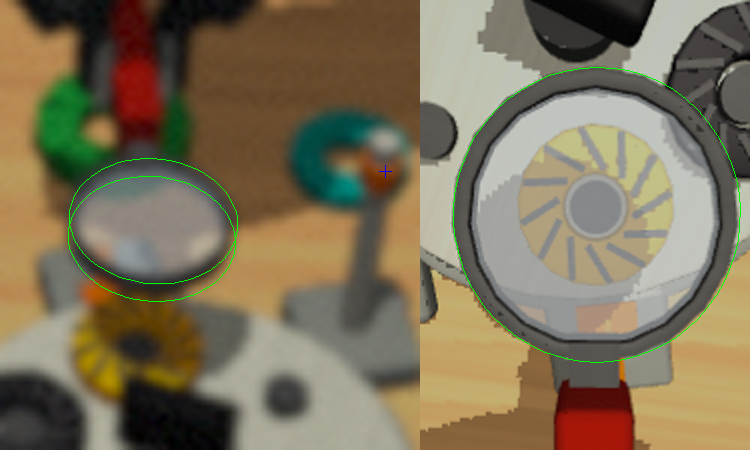

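Wrist view: the rim is concentric with the gold burr (rim centre (597,214), burr (596,205), matching the perspective) and well clear. The scene view puts the rim about 1.5 px above prediction, so I'll check that with a profile, comparing with the on-bench picture.

```bash
python3 - <<'E'
from h import *
import json
S=pose('scene')
st=json.load(open('w5.json')); Rt=rot(st['eef_rot'])
vh=np.array(st['tool_pos'])+Rt@[.0726,.0005,-.0026]; vb=np.array([.6037,-.299,.005])
th=np.radians(np.arange(0,360,4))
# correlation of a rendered rim annulus mask edge against image: search pixel shift
def score(img,v,head):
    g=cv2.imread(img).astype(float); g=g.mean(2); f=8
    def ring(dz,r): return np.array([proj(S,v+[r*np.cos(a),r*np.sin(a),dz]) for a in th])
    x0,y0=np.int32(proj(S,v))-[30,26]; H,Wd=52,60
    m=np.zeros((H*f,Wd*f),np.uint8); q=lambda c:np.int32((c+.5-[x0,y0])*f)
    for dz in np.linspace(-.005,.005,9): cv2.fillPoly(m,[cv2.convexHull(q(ring(dz,.032)))],1)
    inn=np.zeros_like(m); cv2.fillPoly(inn,[q(ring(.005,.028))],1); inn2=np.zeros_like(m); cv2.fillPoly(inn2,[q(ring(-.005,.028))],1)
    rim=(m&~(inn&inn2)&1).astype(float); gl=(inn&inn2).astype(float)
    out=(cv2.dilate(m,np.ones((3*f,3*f)))-m).astype(float)
    best=[]
    for dy in np.arange(-4,4.01,.25):
        for dx in np.arange(-2,2.01,.25):
            M=np.float32([[1,0,dx*f],[0,1,dy*f]]); sh=lambda a:cv2.resize(cv2.GaussianBlur(cv2.warpAffine(a,M,(Wd*f,H*f)),(0,0),.8*f),(Wd,H),interpolation=cv2.INTER_AREA)
            A=np.stack([sh(rim).ravel(),sh(gl).ravel(),sh(out).ravel()],1); w=A.sum(1)>.5
            y=g[y0:y0+H,x0:x0+Wd].ravel()[w]; A=A[w]; c,_,_,_=np.linalg.lstsq(A,y,rcond=None)
            best.append((1-((y-A@c)**2).mean()/y.var(),dx,dy,c.round(0)))
    return sorted(best,key=lambda t:-t[0])[:3]
for n,v in(('pics/raw_scene.png',vb),('pics/raw5s.png',vh)): print(n,score(n,v,0))
a=proj(S,vh); print('px per 4mm z',proj(S,vh+[0,0,.004])-a,'x',proj(S,vh+[.004,0,0])-a)
E
```

```text
pics/raw_scene.png [(np.float64(0.554990985287875), np.float64(-0.75), np.float64(-1.0), array([ 61., 131., 137.])), (np.float64(0.5499967561327734), np.float64(-1.0), np.float64(-0.75), array([ 60., 131., 137.])), (np.float64(0.5346326002053674), np.float64(-0.75), np.float64(-0.75), array([ 60., 131., 138.]))]
pics/raw5s.png [(np.float64(0.6890591932816906), np.float64(-0.25), np.float64(-1.0), array([ 64., 141., 105.])), (np.float64(0.6883308052543546), np.float64(-0.75), np.float64(-0.75), array([ 63., 141., 107.])), (np.float64(0.6871695880169744), np.float64(-0.25), np.float64(-0.75), array([ 64., 141., 108.]))]
px per 4mm z [ 0.11000721 -1.17154809] x [-0.05286335  1.30223355]
```

The same −1 px offset shows up in the on-bench picture, so it is scene-camera bias. The lens is at z≈0.1115 and centred within about 1 mm. Handing in.

```bash
python3 -c "
from workcell import env
print(env.sign_off())"
```

```text
the job is handed in; nothing more can be done
None
```

The knob is turned one click counter-clockwise with the gold burr at the arrow and all burrs on their pegs. The loupe is held level over it, centred within about 1 mm with the frame at about 111.5 mm (band at 112 mm), and the job is handed in; the sign-off returned no verdict.

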